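Check the spring tongues of a tool rack and snap a collet chuck into the sound place

ROBOT

A 7-joint arm with a two-finger parallel gripper is mounted at the origin on the work surface. World frame = base frame: x ahead of the robot, y to its left, z up, the work surface at z = 0. Lengths are in m, angles in rad, forces in N, time in s.
With the tool pointing down it reaches from about 0.425 to 0.875 m from the base axis. Payload 4.7 kg.
Tool frame: the origin (TCP) lies on the centre line of the jaws, within the pads' length; the fingertips stand 17 mm ahead of it and the grasp point (between the pads) lies 2 mm behind it; x points along the fingers, z is the direction in which the jaws open and shut, and the axes are right-handed (so a half turn about x gives the same grasp; the last joint's range is limited). The gripper opens to 85 mm and grips with 20 to 120 N. Pads are 22 mm wide; open, the fingers measure 114 mm over their backs; the gripper's body (76 mm by 85 mm) begins 54 mm behind the grasp point. The pads swing forward as they close: fully open they stand 13 mm farther back than shut.
Start: joints at [1.137, 0.321, -0.07, 1.45, 0.023, 1.371, -0.057], TCP at [0.281, -0.586, 0.248] pointing down, gripper open.
Joint ranges: [-2.86, 2.86], [-0.3, 2.09], [-1.38, 1.24], [0.06, 2.45], [-1.56, 4.7], [0.09, 2.05], [-2.69, 2.69]. Speed limits (rad/s): [2.57, 2.57, 3.14, 3.14, 3.14, 3.14, 3.14].

INTERFACE

Orientations are given as a unit quaternion [x, y, z, w].
In Python, from rig import manip gives the robot as it stands.
- The arm moves only by the shell command python3 -m inch 'ROWS' [FORCE]. ROWS is JSON, a list that holds one entry, the list of rows, each a list of 5 numbers: the gripper's target within -1 to 1 (fully open at 1, half-way at 0, shut at -1), then the shift along the tool's x, y, z normalised to -1 to 1, where 1 is 300 mm, then the turn about the tool's x normalised to -1 to 1, where 1 is pi/2 rad. In form: [[[claw, dx, dy, dz, yaw], ...]]. A call has 1 to 12 rows; each row is the pose to reach, as a shift and turn from the pose commanded when the call began, along the tool's axes at that moment; what a row does not reach only later rows make up. A row lasts 1/10 s, in which the tool goes at most 50 mm and 8.59 degrees, less where a joint would pass 70% of its speed; a pose out of reach is approached as far as the arm can. A call with a number of a shift or a turn outside -1 to 1 is refused whole. A call with a gripper value outside its range is refused whole. The fingers move at their own pace and stop on an object; FORCE is the grip in N (left out, the last holds). Time passes only in rows, so rows that repeat a pose let the fingers close. It gives the time, the measured TCP pose, the force and the opening at its end, in the units of the state.
- manip.sense(): the state, without advancing time (a new reading comes with each control period).
- manip.capture(name): name is "side" or "top"; returns the picture (400x640x3 uint8, red, green, blue); there is no depth.
- manip.calibration(name): a dict with "intrinsics" (3x3 intrinsics, pixels), "k1" (the pictures are not rectified: a ray, as slopes to the right and down, at radius r is drawn at 1 + k1 r^2 times it, then the intrinsics apply), "extrinsics" (4x4, takes a point from world to camera coordinates). Camera axes: x right, y down, z forward; pixel columns grow to the right and rows downward; lengths in m; the calibration is good to about 2 mm. A picture is of the moment at which its call begins. calibration takes no time and is no camera call.
- manip.close_job(): hands the job in, once; it reports no verdict.
The state is a dict: "time": time; "qpos": joint angles; "joint_velocities": joint speeds; "joint_efforts": joint torques, N m; "ee_pos": TCP position; "orientation": TCP orientation; "ft_force": force on the tool from outside, world axes, zero at the start; "wrist_torque": the same for the moment, N m; "finger_gap": finger opening in m.
Only numpy, scipy, OpenCV 4.12 (cv2) and the standard library are available. Lean on these libraries where they do the work, as an engineer would, in place of code of your own. Each camera call takes 0.05 s, during which the arm holds its last target. There are 200 camera calls.

TASK

Check the spring tongues of the tool rack before using it: with the chuck still standing where it is, press each tongue sideways at mid-span with about 10 N until you have found the sound one - it gives 3 to 4 mm, whereas a tired tongue gives 7 to 10 mm and one jammed with chips hardly moves - without bending any of them beyond 15 mm. Then push the collet chuck, upright, sideways past the sound tongue until it snaps home against the back stop, and leave it standing there on the rack's plate. Do not disturb the other things on the bench, and leave the other two places empty.

Things in the scene. Friction and masses are not known exactly. Their poses are not given: they have to be found in the camera images.
- rack: Aluminium tool rack fixed on the bench: base plate 170 x 400 x 12 mm (x, y, z), a rail 25 mm thick along its rear edge, three alike places 125 mm apart along y, open to the front. Origin: centre of the plate's underside; x to the rear (away from the robot), y left, z up. Highest part: the rail, 76 mm above the bench. In the places nothing is between the plate and 44 mm above the bench.
- seat_left (a point): Seat of the left (+y) place: where the centre of the chuck's underside belongs, on top of the plate, 12 mm above the bench. Axes as the rack's. Rigid parts, 44 to 72 mm above the bench: a cheek, 12 mm thick, its inner face 20 mm left of the seat, reaching to 33 mm in front of it (then a splayed lead-in to 44 mm); a back stop, its face 20 mm behind the seat, from 2 mm right of it to the cheek.
- seat_middle (a point): Seat of the middle place; all as for seat_left. On the right side of each place is its spring-steel tongue, an upright strip clamped at the rail 78 mm behind the seat; it runs forward, 22 mm right of the seat, then bends inward to a crest 15 mm in front and 12 mm right of the seat, then splays out to a lip 40 mm in front and 30 mm right of it. The chuck must spread the crest to enter.
- seat_right (a point): Seat of the right (-y) place; all as for seat_left.
- press_left (a point): Mid-span of the left place's unbent tongue, 50 mm from its clamp: on its outer (right, -y) face, at half its height, 58 mm above the bench; the strip is 20 mm high (48 to 68 mm). A point fixed to the rack: it does not move with the tongue. Axes as the rack's. Press towards the rack's +y. Outside the tongue 60 mm are free; inside, 18 mm to the back stop.
- press_middle (a point): The same for the middle place's tongue. The three tongues look alike; at mid-span the sound one has about 2.5 N/mm, the tired one 1 N/mm, the jammed one 12.5 N/mm. Which is in which place is drawn afresh each time.
- press_right (a point): The same for the right place's tongue. Each tongue bends as if hinged at its clamp and springs back when let go; a broad flat fingertip comes to bear on its clamp-side edge, and there the tongue feels somewhat stiffer. Entering, the chuck spreads the sound tongue by up to 8 mm at its crest; once the chuck is home the crest stays spread by about 2 mm.
- chuck: Steel collet chuck with straight shank, 125 mm tall, about 0.6 kg, standing upright on its nut on the bench before the rack: nut 50 mm in diameter, up to 24 mm; body 40 mm in diameter, 26 to 70 mm (tongue, cheek and stop hold it here); shank 25 mm in diameter, 74 to 125 mm. Origin: centre of its underside, z up its axis; round, yaw is meaningless. Pushing it past the sound tongue takes 5 to 12 N.
- cylinder_block: Bystander: aluminium pneumatic cylinder block, 75 x 50 x 40 mm with fittings to 62 mm, beside the rack. Origin: centre of its underside.
- strap: Bystander: dark steel strap clamp, 100 x 30 x 16 mm, lying beside the rack. Origin: centre of its underside.
- nut: Bystander: spare collet nut, a steel ring 50 mm in diameter, 22 mm high, beside the rack. Origin: centre of its underside.
Mind the look-alikes: they are no part of the job. Of the things that look like the chuck, the smallest one is meant.

How it is judged:
By the outcome, as a careful person would: the job done as asked, in the order asked, and still so for the second after the job is handed in, with the robot touching nothing.
It also fails if it takes over 72 s, if anything falls off the work surface, if the arm or the gripper's body presses on something with over 40 N, if the wrist force passes 120 N, or if a joint passes its speed limit or range.

## Working session

There is one attempt and no reset: what is moved stays moved. The work goes in short steps, Python scripts to look and compute and a shell command to move; the robot and the scene stay as the last step left them, time stands still between calls to the robot, and variables do not carry over. Pictures are saved under pics/ and viewed, about 8 in all and at most 12, crops included, and the job is handed in when it is done.

```bash
ls; mkdir -p pics
python3 - <<'E'
from rig import manip
import cv2
for n in("top","side"):
    im=manip.capture(n); cv2.imwrite(f"pics/{n}0.png",im[:,:,::-1])
    c=manip.calibration(n); print(n,c)
print(manip.sense())
E
```

```text
pics
top {'intrinsics': array([[463.5205835 ,   0.        , 327.17030434],
       [  0.        , 463.5205835 , 197.92227791],
       [  0.        ,   0.        ,   1.        ]]), 'k1': -0.06502300031909418, 'extrinsics': array([[-0.0257123 , -0.99966852, -0.00131546,  0.01470096],
       [-0.98865989,  0.02562386, -0.1479697 ,  0.51015463],
       [ 0.14795436, -0.0025041 , -0.98899102,  1.17888617],
       [ 0.        ,  0.        ,  0.        ,  1.        ]])}
side {'intrinsics': array([[421.38669521,   0.        , 321.85633359],
       [  0.        , 421.38669521, 200.7514672 ],
       [  0.        ,   0.        ,   1.        ]]), 'k1': -0.09508124974312691, 'extrinsics': array([[-0.98033743, -0.19684146, -0.01385494,  0.50468126],
       [-0.09267379,  0.52125933, -0.84835151,  0.11097961],
       [ 0.17421277, -0.83038675, -0.52925207,  1.03382379],
       [ 0.        ,  0.        ,  0.        ,  1.        ]])}
{'time': 0.1, 'qpos': array([ 1.13713155,  0.32174585, -0.07010884,  1.4515769 ,  0.02260567,
        1.37082506, -0.05688695]), 'joint_velocities': array([ 7.10197523e-04, -1.39650947e-03,  4.79765182e-04, -4.93687686e-03,
        5.51816641e-04,  2.36439429e-03,  7.51877643e-05]), 'joint_efforts': array([-3.19987612e-04, -4.94877648e+01, -3.84363402e-01, -3.15211630e+01,
        1.28036592e-02,  7.49732077e-03, -5.03211425e-06]), 'ee_pos': array([ 0.28118384, -0.58551077,  0.24732302]), 'orientation': array([ 0.37679749,  0.59908789, -0.37618911,  0.59799591]), 'ft_force': array([-1.04420874,  0.70359656,  0.08213734]), 'wrist_torque': array([-0.03291582,  0.03438526,  0.03537416]), 'finger_gap': 0.08547125296472062}
```

View pics/top0.png

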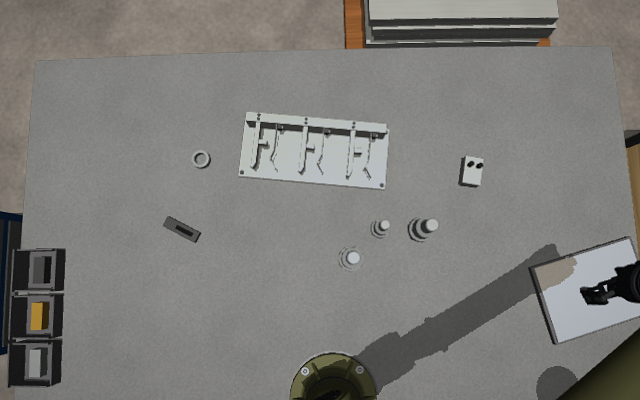

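View pics/side0.png

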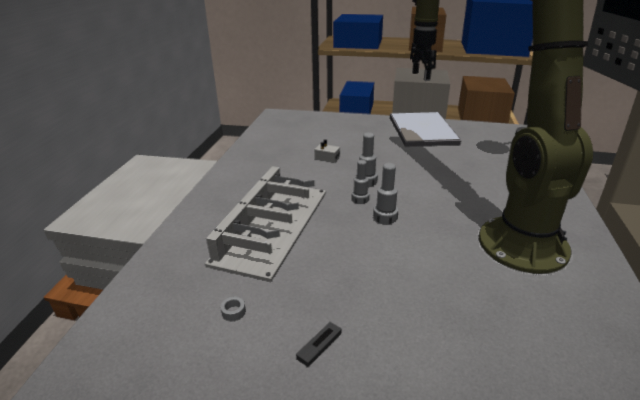

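The top view shows the rack at about (315,150) px. Three chuck-like things stand at (382,228), (427,229) and (350,259), and the nut, strap and block lie around them. The one at (382,228) looks smallest. I'll enlarge that region and measure it.

```bash
cat > h.py <<'E'
import numpy as np,cv2
from rig import manip
def cal(n):
    c=manip.calibration(n);return np.array(c["intrinsics"]),c["k1"],np.array(c["extrinsics"])
def proj(n,P):
    K,k,E=cal(n);P=np.atleast_2d(P);p=P@E[:3,:3].T+E[:3,3]
    D=np.array([k,0,0,0,0]);return cv2.projectPoints(P.astype(float),cv2.Rodrigues(E[:3,:3])[0],E[:3,3],K,D)[0][:,0]
def ray(n,uv):
    K,k,E=cal(n);s=cv2.undistortPoints(np.array(uv,float).reshape(-1,1,2),K,np.array([k,0,0,0,0]))[:,0]
    R=E[:3,:3];d=np.c_[s,np.ones(len(s))]@R;return -R.T@E[:3,3],d
def onz(n,uv,z):
    o,d=ray(n,uv);return o+d*((z-o[2])/d[:,2])[:,None]
E
python3 - <<'E'
import cv2
a=cv2.imread("pics/top0.png")[100:280,225:450];cv2.imwrite("pics/topc.png",cv2.resize(a,None,fx=3.3,fy=3.3,interpolation=cv2.INTER_CUBIC))
a=cv2.imread("pics/side0.png")[120:280,200:410];cv2.imwrite("pics/sidec.png",cv2.resize(a,None,fx=3.6,fy=3.6,interpolation=cv2.INTER_CUBIC))
E
```

```text
(no output)
```

View pics/topc.png

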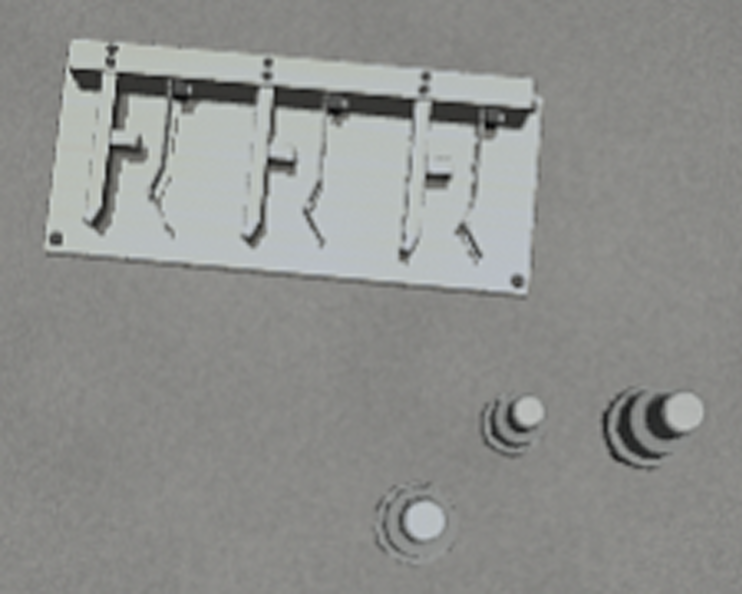

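View pics/sidec.png

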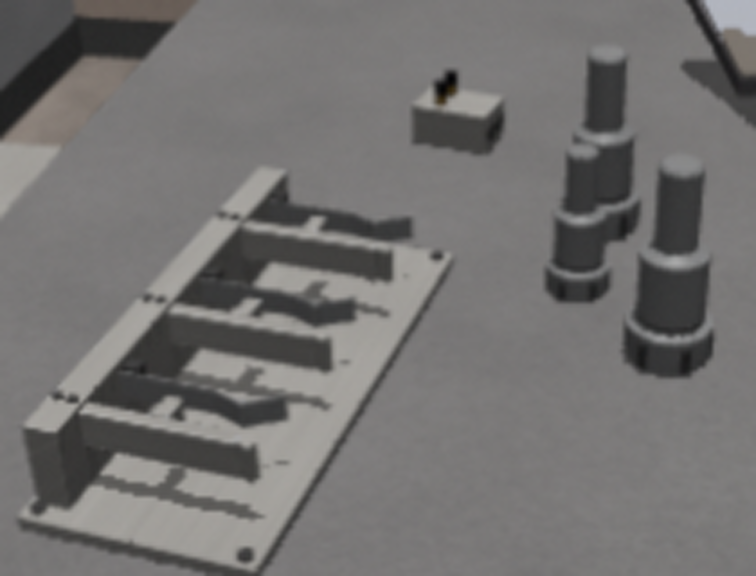

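Candidates, as shank tops in full top-view pixels: (385,225), (432,224) and (353,257). The one at (385,225) is smallest in both views, in shank and nut. I'll check its size and measure the rack.

Run:
```python
from h import *
im=cv2.imread("pics/top0.png");g=cv2.cvtColor(im,cv2.COLOR_BGR2GRAY)
print("gray bench",g[200:210,300:320].mean(),"plate",g[172:176,300:310].mean(), "bgr",im[205,300],im[174,300])
f=lambda u,v,s,x,y:((u+.5)/s-.5+x,(v+.5)/s-.5+y)
T=lambda u,v:f(u,v,3.3,225,100); S=lambda u,v:f(u,v,3.6,200,120)
# chuck tops: triangulate
for t,s in(((528,413),(583,152)),((683,411),(607,55)),((424,520),(682,164))):
    o1,d1=ray("top",[T(*t)]);o2,d2=ray("side",[S(*s)]);d1=d1[0];d2=d2[0]
    ab=np.linalg.lstsq(np.c_[d1,-d2],o2-o1,rcond=None)[0];p=o1+ab[0]*d1;q=o2+ab[1]*d2
    print("top",(p+q)/2*1e3,"gap",np.linalg.norm(p-q)*1e3)
print("chuck@z125",onz("top",[T(528,413)],.125),onz("side",[S(583,152)],.125))
# edges of front plate by subpixel threshold
def edge_cols(cols,r0,r1):
    out=[]
    for u in cols:
        c=g[r0:r1,u].astype(float);d=np.diff(c);i=np.argmin(d);w=-d[max(0,i-1):i+2];w[w<0]=0
        out.append((u,r0+(np.arange(max(0,i-1),i+2)*w).sum()/w.sum()+.5))
    return np.array(out)
F=edge_cols(range(245,380,3),170,195);P=onz("top",F,.012)
ok=np.ones(len(P),bool)
for _ in range(3):
    c=np.polyfit(P[ok,1],P[ok,0],1);r=P[:,0]-np.polyval(c,P[:,1]);ok=abs(r)<.003
print("front edge x=a*y+b",c,ok.sum(),"yaw",np.degrees(np.arctan(-c[0])))
for n,uv,z in(("FL",(46,253),.012),("FR",(527,294),.012),("RR",(542,95),.012),("railRL",(73,40),.076),("railRR",(533,80),.076),("railFL",(70,70),.076)):
    print(n,onz("top",[T(*uv)],z))
for n,uv in(("FR",(452,255)),("FL",(260,573)),("RL",(22,521))): print("side",n,onz("side",[S(*uv)],.012))
for n,uv in(("railFR",(288,173)),("railRR",(265,168)),("railRL",(26,430)),("railFL",(62,433))): print("side",n,onz("side",[S(*uv)],.076))
```

```text
gray bench 138.0 plate 163.425 bgr [134 137 137] [146 146 142]
top [ 428.47663994 -135.21959083  126.57575548] gap 1.0814159097606308
top [ 423.22437124 -241.07654749  162.2694457 ] gap 0.023812904665551284
top [351.50067747 -54.52260774 164.03950171] gap 0.09783985816776346
chuck@z125 [[ 0.42807282 -0.13544423  0.125     ]] [[ 0.42933762 -0.13839934  0.125     ]]
front edge x=a*y+b [0.11964575 0.55372752] 44 yaw -6.822763456336311
FL [[0.57960549 0.2397602  0.012     ]]
FR [[ 0.53524014 -0.15305942  0.012     ]]
RR [[ 0.70301103 -0.17320612  0.012     ]]
railRL [[0.73890817 0.20687873 0.076     ]]
railRR [[ 0.69608169 -0.15740811  0.076     ]]
railFL [[0.71410649 0.20917011 0.076     ]]
side FR [[ 0.53597498 -0.15663026  0.012     ]]
side FL [[0.57911301 0.24098057 0.012     ]]
side RL [[0.74558675 0.22335264 0.012     ]]
side railFR [[ 0.67220943 -0.15674113  0.076     ]]
side railRR [[ 0.69354273 -0.16216981  0.076     ]]
side railRL [[0.73800898 0.20888899 0.076     ]]
side railFL [[0.7140705  0.20751515 0.076     ]]
```

The triangulated top of the small one is at z=127 mm (125 expected); the other two are about 163 mm tall. So the chuck is the one at world (0.428,-0.136). Next I'll fit the rack pose and check its details in rack coordinates.

Run:
```python
from h import *
from scipy.spatial.transform import Rotation as Ro
T=lambda u,v:((u+.5)/3.3-.5+225,(v+.5)/3.3-.5+100)
L={"FL":(-.085,.2),"FR":(-.085,-.2),"RR":(.085,-.2),"RL":(.085,.2)}
M=[("FL",.5796,.2398),("FR",.5352,-.1531),("RR",.7030,-.1732),("FR",.5360,-.1566),("FL",.5791,.2410),("RL",.7456,.2234)]
A=np.array([L[m[0]] for m in M]);B=np.array([m[1:] for m in M])
a=A-A.mean(0);b=B-B.mean(0);th=np.arctan2((a[:,0]*b[:,1]-a[:,1]*b[:,0]).sum(),(a*b).sum())
R=np.array([[np.cos(th),-np.sin(th)],[np.sin(th),np.cos(th)]]);c=B.mean(0)-R@A.mean(0)
print("yaw",np.degrees(th),"c",c,"res mm",((A@R.T+c-B)*1e3).round(1).tolist())
np.savez("rack.npz",th=th,c=c)
loc=lambda uv,z:((onz("top",[T(*uv)],z)[0,:2]-c)@R*1e3).round(1)
for n,uv,z in [("clampL",(173,82),.068),("clampM",(329,96),.068),("clampR",(481,115),.068),("crestL",(152,195),.068),("crestM",(305,210),.068),("crestR",(459,228),.068),("lipL",(174,236),.068),("lipM",(323,245),.068),("lipR",(478,260),.068),
 ("stopL",(140,148),.072),("stopM",(295,163),.072),("stopR",(449,180),.072),("cheekLin",(112,120),.072),("cheekMin",(269,120),.072),("cheekRin",(428,140),.072),("railFrontL",(70,70),.076),("screwL",(112,52),.076),("screwM",(268,67),.076),("screwR",(426,81),.076)]: print(n,loc(uv,z))
s=manip.sense();print(Ro.from_quat(s["orientation"]).as_matrix().round(3))
```

```text
yaw -6.226002370521569 c [0.64124955 0.03381057] res mm [[-1.2, 2.0], [-0.1, -2.7], [1.1, -1.0], [-0.9, 0.8], [-0.7, 0.8], [1.8, 0.0]]
clampL [ 52.5 100.7]
clampM [ 51.1 -24.1]
clampR [  45.6 -145.6]
crestL [-40.7 107.9]
crestM [-42.9 -13.1]
crestR [ -47.2 -134.6]
lipL [-72.   87.4]
lipM [-69.6 -29.6]
lipR [ -71.5 -151.2]
stopL [ -4.6 120.7]
stopM [-6.7 -2.2]
stopR [ -10.4 -123.8]
cheekLin [ 16.4 145.2]
cheekMin [26.4 21.3]
cheekRin [  20.5 -105. ]
railFrontL [ 53.4 182.2]
screwL [ 70.8 150.5]
screwM [68.4 25.8]
screwR [ 67.3 -99.8]
[[-0.001  0.901  0.433]
 [ 0.002  0.433 -0.901]
 [-1.    -0.    -0.002]]
```

The rack details agree: seat at rack x≈-28 mm, and y≈+125, 0 and -125 mm within measuring error. The rack-wide features favour a yaw near -6.8°, so I'll fix that and build a helper that turns rack targets into move units.

```bash
cat >> h.py <<'E'
from scipy.spatial.transform import Rotation as Ro
TH=np.radians(-6.8);C=np.array([.6412,.0338])+np.array([.0,.0])
RR=np.array([[np.cos(TH),-np.sin(TH)],[np.sin(TH),np.cos(TH)]])
W=lambda x,y,z:np.r_[C+RR@np.array([x,y])/1e3,z/1e3]     # rack mm -> world m
def rk(p): return np.r_[RR.T@(np.array(p[:2])-C),p[2]]*1e3
def go(p,zdir=None,s=None):  # world target, desired world angle (deg) of tool z
    s=s or manip.sense();M=Ro.from_quat(s["orientation"]).as_matrix()
    d=M.T@(np.array(p)-s["ee_pos"])/.3
    a=0
    if zdir is not None: a=-((zdir-np.degrees(np.arctan2(M[1,2],M[0,2]))+180)%360-180)/90
    print("rows dx dy dz yaw",d.round(4),round(a,4))
def st():
    s=manip.sense();f=s["ft_force"];print("t",s["time"],"rack mm",rk(s["ee_pos"]).round(2),"F rack",(RR.T@f[:2]).round(2),f[2].round(2),"zang",np.degrees(np.arctan2(*Ro.from_quat(s["orientation"]).as_matrix()[1::-1,2])).round(2),"gap",s["finger_gap"])
E
python3 - <<'E'
from h import *
st();go(W(-9,-176,150),-96.8);print(W(-9,-176,60),W(-28,0,12))
E
```

```text
t 0.1 rack mm [-284.15 -657.58  247.32] F rack [-1.12  0.58] 0.08 zang -64.34 gap 0.08547125296472062
rows dx dy dz yaw [ 0.3258  1.6355 -0.8617] 0.3607
[ 0.61142421 -0.13989629  0.06      ] [0.61339697 0.03711531 0.012     ]
```

```bash
python3 -m inch '[[[-1,0,0.9,-0.47,0.36],[-1,0,0.9,-0.47,0.36],[-1,0,0.9,-0.47,0.36],[-1,0,0.9,-0.47,0.36],[-1,0,0.9,-0.47,0.36],[-1,0,0.9,-0.47,0.36],[-1,0,0.9,-0.47,0.36],[-1,0,0.9,-0.47,0.36]]]' 40
python3 - <<'E'
from h import *
st();go(W(-9,-176,110),-96.8)
E
```

```text
time: 0.9
ee_pos: [0.4653, -0.3393, 0.248]
orientation: [0.527, 0.471, -0.527, 0.471]
ft_force: [-0.7, 0.3, 0.3]
finger_gap: 0.0001
t 0.9 rack mm [-130.53 -391.32  248.02] F rack [-0.68  0.18] 0.3 zang -96.43 gap 9.70915456721252e-05
rows dx dy dz yaw [ 0.4604  0.4098 -0.7148] 0.0041
```

```bash
python3 -m inch '[[[-1,0.2,0.41,-0.715,0.004],[-1,0.2,0.41,-0.715,0.004],[-1,0.2,0.41,-0.715,0.004],[-1,0.2,0.41,-0.715,0.004],[-1,0.2,0.41,-0.715,0.004],[-1,0.2,0.41,-0.715,0.004],[-1,0.4,0.41,-0.715,0.004],[-1,0.627,0.41,-0.715,0.004],[-1,0.627,0.41,-0.715,0.004],[-1,0.627,0.41,-0.715,0.004],[-1,0.627,0.41,-0.715,0.004]]]'
python3 - <<'E'
from h import *
st()
im=manip.capture("top");cv2.imwrite("pics/t1.png",im[:,:,::-1])
a=cv2.resize(im[95:205,225:405,::-1],None,fx=4,fy=4,interpolation=cv2.INTER_CUBIC)
b=manip.capture("side")[120:280,200:380,::-1];b=cv2.resize(b,None,fx=2.2,fy=2.2,interpolation=cv2.INTER_CUBIC)
cv2.imwrite("pics/t1c.png",a);cv2.imwrite("pics/s1c.png",b);st()
E
```

```text
time: 2.0
ee_pos: [0.6108, -0.1456, 0.0604]
orientation: [-0.53, -0.467, 0.531, -0.467]
ft_force: [0.8, -0.1, 0.7]
finger_gap: -0.0
t 2.0 rack mm [  -8.98 -181.77   60.44] F rack [ 0.83 -0.02] 0.7 zang -97.25 gap -4.42348607328656e-05
t 2.1 rack mm [  -7.14 -180.88   62.78] F rack [-0.06 -0.39] 0.55 zang -97.19 gap 0.00017893482295882476
```

View pics/s1c.png

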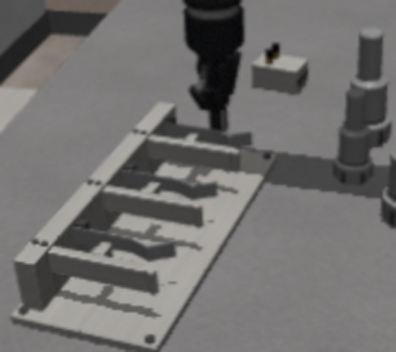

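The side view shows the closed finger standing just outside (right of) the right tongue, near mid-span. I'll approach in small steps.

```bash
python3 -m inch '[[[-1,0,0,-0.02,0],[-1,0,0,-0.04,0],[-1,0,0,-0.04,0],[-1,0,0,-0.04,0],[-1,0,0,-0.04,0]]]'; python3 -c "
from h import *
st()"; python3 -m inch '[[[-1,0,0,-0.01,0],[-1,0,0,-0.01,0],[-1,0,0,-0.01,0]]]'; python3 -c "
from h import *
st()"
```

```text
time: 2.6
ee_pos: [0.6126, -0.1316, 0.0604]
orientation: [-0.53, -0.468, 0.53, -0.468]
ft_force: [-0.8, -0.2, 0.0]
finger_gap: 0.0004
t 2.6 rack mm [  -8.81 -167.57   60.4 ] F rack [-0.75 -0.34] 0.04 zang -97.09 gap 0.00035992686949432815
time: 2.9
ee_pos: [0.6129, -0.1283, 0.0601]
orientation: [-0.53, -0.468, 0.53, -0.468]
ft_force: [0.3, -0.1, 0.7]
finger_gap: -0.0005
t 2.9 rack mm [  -8.87 -164.34   60.14] F rack [ 0.31 -0.03] 0.73 zang -97.09 gap -0.00047014672207301424
```

```bash
P='from h import *
st()'; python3 -m inch '[[[-1,0,0,-0.007,0],[-1,0,0,-0.007,0],[-1,0,0,-0.007,0]]]'>/dev/null; python3 -c "$P"; python3 -m inch '[[[-1,0,0,-0.007,0],[-1,0,0,-0.007,0],[-1,0,0,-0.007,0]]]' >/dev/null; python3 -c "$P"
```

```text
t 3.2 rack mm [  -8.85 -162.38   60.17] F rack [ 0.12 -0.8 ] -0.41 zang -97.1 gap 0.0001671250739994004
t 3.5 rack mm [  -8.88 -161.08   60.19] F rack [-0.12 -2.22] -0.3 zang -97.13 gap 6.561777859190711e-05
```

```bash
P='from h import *
st()'; python3 -m inch '[[[-1,0,0,-0.005,0],[-1,0,0,-0.005,0],[-1,0,0,-0.005,0]]]'>/dev/null; python3 -c "$P"; python3 -m inch '[[[-1,0,0,-0.005,0],[-1,0,0,-0.005,0],[-1,0,0,-0.005,0]]]' >/dev/null; python3 -c "$P"
```

```text
t 3.8 rack mm [  -8.88 -159.78   60.18] F rack [-0.2  -4.33] 0.19 zang -97.14 gap -0.0001767371709247179
t 4.1 rack mm [  -8.86 -158.86   60.21] F rack [-0.42 -5.48] -0.18 zang -97.16 gap -0.00024038134461979075
```

```bash
P='from h import *
st()'; python3 -m inch '[[[-1,0,0,-0.007,0],[-1,0,0,-0.007,0],[-1,0,0,-0.007,0]]]'>/dev/null; python3 -c "$P"; python3 -m inch '[[[-1,0,0,-0.007,0],[-1,0,0,-0.007,0],[-1,0,0,-0.007,0]]]' >/dev/null; python3 -c "$P"; python3 -m inch '[[[-1,0,0,0,0]]]'>/dev/null; python3 -c "$P"
```

```text
t 4.4 rack mm [  -8.85 -157.91   60.19] F rack [ 0.5  -7.63] 0.09 zang -97.2 gap -6.459430387568935e-05
t 4.7 rack mm [  -8.81 -156.95   60.2 ] F rack [-0.46 -8.64] 0.38 zang -97.24 gap 0.00017699059303925716
t 4.8 rack mm [  -8.84 -156.92   60.2 ] F rack [-0.96 -8.96] 0.31 zang -97.24 gap -0.00014566987217876038
```

```bash
P='from h import *
st()'; python3 -m inch '[[[-1,0,0,-0.006,0],[-1,0,0,-0.006,0],[-1,0,0,-0.006,0]]]'>/dev/null; python3 -c "$P"; python3 -m inch '[[[-1,0,0,0.03,0],[-1,0,0,0.06,0],[-1,0,0,0.08,0],[-1,-0.1,0,0.08,0],[-1,-0.25,0,0.08,0],[-1,-0.25,0,0.08,0],[-1,-0.25,0,0.08,0]]]'>/dev/null; python3 -c "$P
go(W(-9,-55,150),-96.8);go(W(-9,-55,60),-96.8)"
```

```text
t 5.1 rack mm [  -8.78 -156.11   60.24] F rack [  0.8  -10.39] 0.02 zang -97.28 gap 9.870855521436757e-05
t 5.8 rack mm [  -7.81 -174.08  136.86] F rack [0.14 0.85] -0.44 zang -97.03 gap 6.927033815332093e-05
rows dx dy dz yaw [-0.0436 -0.0054 -0.397 ] -0.0026
rows dx dy dz yaw [ 0.2564 -0.0064 -0.3968] -0.0026
```

At 10.4 N the right tongue has given about 6.2 mm (1.65 N/mm), which suggests tired with edge bearing. I'll compare it with the middle one.

```bash
P='from h import *
st()'; python3 -m inch '[[[-1,-0.04,-0.005,-0.4,0],[-1,-0.04,-0.005,-0.4,0],[-1,-0.04,-0.005,-0.4,0],[-1,-0.04,-0.005,-0.4,0],[-1,0.1,-0.005,-0.4,-0.002],[-1,0.256,-0.006,-0.4,-0.002],[-1,0.256,-0.006,-0.4,-0.002],[-1,0.256,-0.006,-0.4,-0.002],[-1,0.256,-0.006,-0.4,-0.002]]]'; python3 -c "$P
go(W(-9,-41,60),-97.1)"
```

```text
time: 6.7
ee_pos: [0.6262, -0.0202, 0.0605]
orientation: [0.53, 0.468, -0.529, 0.47]
ft_force: [-0.3, -0.1, 0.8]
finger_gap: -0.0002
t 6.7 rack mm [ -8.49 -55.42  60.54] F rack [-0.29 -0.16] 0.78 zang -96.96 gap -0.0002039334237772945
rows dx dy dz yaw [ 0.0018 -0.0018 -0.048 ] 0.0016
```

```bash
P='from h import *
st()'; python3 -m inch '[[[-1,0.001,-0.001,-0.03,0],[-1,0.001,-0.001,-0.05,0],[-1,0.001,-0.001,-0.05,0],[-1,0.001,-0.001,-0.05,0]]]'>/dev/null; python3 -c "$P"; python3 -m inch '[[[-1,0,0,-0.008,0],[-1,0,0,-0.008,0],[-1,0,0,-0.008,0]]]'>/dev/null; python3 -c "$P"; python3 -m inch '[[[-1,0,0,-0.005,0],[-1,0,0,-0.005,0],[-1,0,0,-0.005,0]]]'>/dev/null; python3 -c "$P"
```

```text
t 7.1 rack mm [-10.11 -39.63  58.77] F rack [-0.54 -0.23] 0.2 zang -96.86 gap -0.00019773340187391879
t 7.4 rack mm [-10.37 -37.97  58.03] F rack [-0.65  0.06] -0.41 zang -96.92 gap -0.00028977756127081814
t 7.7 rack mm [-10.37 -36.6   57.99] F rack [-0.42 -0.8 ] -0.19 zang -96.93 gap -0.00013251811773515068
```

```bash
P='from h import *
st()'; for i in 1; do python3 -m inch '[[[-1,0,0,-0.005,0],[-1,0,0,-0.005,0],[-1,0,0,-0.005,0]]]'>/dev/null; python3 -c "$P"; done; python3 -m inch '[[[-1,0,0,-0.004,0],[-1,0,0,-0.004,0],[-1,0,0,-0.004,0]]]'>/dev/null; python3 -c "$P"
```

```text
t 8.0 rack mm [-10.34 -35.26  58.  ] F rack [-0.25 -1.24] -0.31 zang -96.93 gap 6.678534235002248e-05
t 8.3 rack mm [-10.35 -34.08  58.  ] F rack [ 0.15 -2.  ] -0.8 zang -96.93 gap -0.000150175420856715
```

```bash
P='from h import *
st()'; python3 -m inch '[[[-1,0,0,-0.007,0],[-1,0,0,-0.007,0],[-1,0,0,-0.007,0]]]'>/dev/null; python3 -c "$P";  python3 -m inch '[[[-1,0,0,-0.007,0],[-1,0,0,-0.007,0],[-1,0,0,-0.007,0]]]'>/dev/null; python3 -c "$P"
```

```text
t 8.6 rack mm [-10.28 -32.15  58.01] F rack [ 1.56 -3.74] -1.1 zang -96.94 gap -0.0003412997859589389
t 8.9 rack mm [-10.16 -30.23  58.03] F rack [ 0.24 -5.46] -0.66 zang -96.95 gap -2.7657460369118125e-05
```

```bash
P='from h import *
st()'; python3 -m inch '[[[-1,0,0,-0.007,0],[-1,0,0,-0.007,0],[-1,0,0,-0.007,0]]]'>/dev/null; python3 -c "$P";  python3 -m inch '[[[-1,0,0,-0.006,0],[-1,0,0,-0.006,0],[-1,0,0,-0.006,0]]]'>/dev/null; python3 -c "$P
cv2.imwrite('pics/t2c.png',cv2.resize(manip.capture('top')[95:205,225:405,::-1],None,fx=4,fy=4,interpolation=cv2.INTER_CUBIC))
cv2.imwrite('pics/s2c.png',cv2.resize(manip.capture('side')[155:265,200:330,::-1],None,fx=5,fy=5,interpolation=cv2.INTER_CUBIC))
st()"
```

```text
t 9.2 rack mm [-10.04 -28.86  58.03] F rack [ 1.51 -6.55] -1.71 zang -96.98 gap -0.00014989935719844565
t 9.5 rack mm [ -9.89 -27.62  58.08] F rack [ 0.77 -6.21] -0.12 zang -97.0 gap 0.00023203008773782754
t 9.6 rack mm [ -9.94 -27.65  58.04] F rack [ 0.73 -7.71] -0.73 zang -97.0 gap -3.157694096036812e-05
```

View pics/s2c.png

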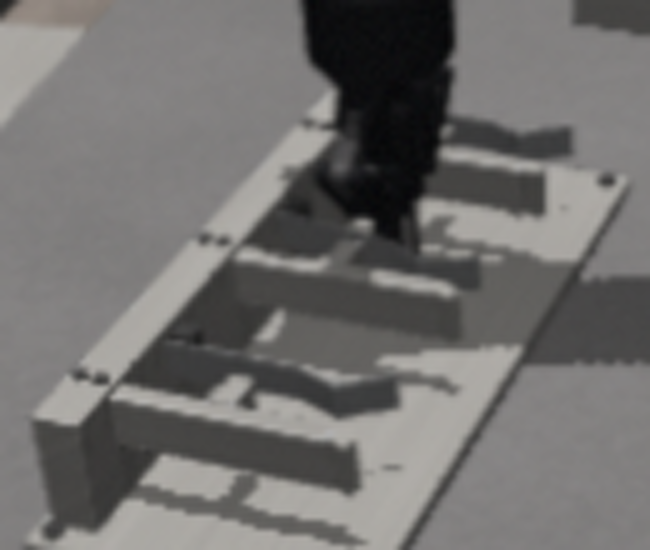

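The side crop shows the closed finger bearing on the middle tongue at about (400,240). I'll check its distance along the strip by projection, then retract.

```bash
python3 - <<'E'
from h import *
f=lambda P:((proj("side",P)-[200,155]+.5)*5-.5).round(0)
for n,p in(("clampM",(50,-22,68)),("pressM top",(0,-22,68)),("crestM",(-43,-12,68)),("lipM",(-68,-30,68)),("clampL",(50,103,68)),("crestL",(-43,113,68)),("lipL",(-68,95,68)),("tip now",(-10,-27.6,41)),("tip front edge",(-21,-13,60)),("tip rear edge",(1,-13,60)),("stopM face",(-8,-2,72))): print(n,f(W(*p))[0])
E
python3 -m inch '[[[-1,0,0,0.03,0],[-1,0,0,0.06,0],[-1,0,0,0.08,0],[-1,-0.1,0,0.08,0],[-1,-0.25,0,0.08,0],[-1,-0.25,0,0.08,0],[-1,-0.25,0,0.08,0]]]'>/dev/null; python3 -c "
from h import *
st()
go(W(-7,68,150),-96.8);go(W(-7,68,60),-96.8)"
```

```text
clampM [286. 217.]
pressM top [373. 231.]
crestM [442. 254.]
lipM [500. 244.]
clampL [174. 347.]
crestL [341. 393.]
lipL [406. 380.]
tip now [398. 272.]
tip front edge [404. 260.]
tip rear edge [365. 253.]
stopM face [371. 247.]
t 10.3 rack mm [ -9.44 -48.48 134.92] F rack [-0.32  0.27] -1.49 zang -96.87 gap -0.00012843570889990098
rows dx dy dz yaw [-0.0498  0.0078 -0.3883] -0.0008
rows dx dy dz yaw [ 0.2502  0.0068 -0.388 ] -0.0008
```

View pics/t2c.png

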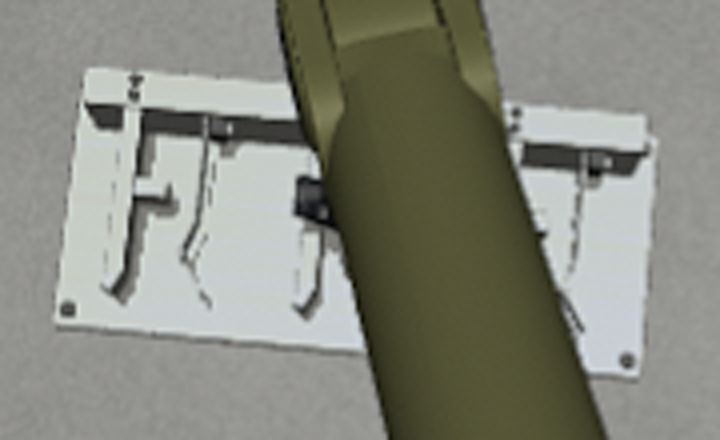

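Projection puts the finger's clamp-side edge about 50–55 mm from the clamp, so I am pressing at mid-span. The middle tongue gave about 9 mm at 7–8 N, so it is the tired one. I'll press the left one as a cross-check.

```bash
P='from h import *
st()'; python3 -m inch '[[[-1,-0.05,0.008,-0.388,0],[-1,-0.05,0.008,-0.388,0],[-1,-0.05,0.008,-0.388,0],[-1,-0.05,0.008,-0.388,0],[-1,0.1,0.008,-0.388,-0.001],[-1,0.25,0.007,-0.388,-0.001],[-1,0.25,0.007,-0.388,-0.001],[-1,0.25,0.007,-0.388,-0.001],[-1,0.25,0.007,-0.388,-0.001]]]' >/dev/null; python3 -c "$P
go(W(-7,84.5,59),-96.8)"
```

```text
t 11.2 rack mm [-6.37 66.8  60.44] F rack [0.89 0.44] -0.09 zang -96.88 gap -0.0002345928853941985
rows dx dy dz yaw [ 0.0048 -0.0022 -0.059 ] -0.0008
```

```bash
P='from h import *
st()'; python3 -m inch '[[[-1,0,-0.002,-0.03,0],[-1,0,-0.002,-0.059,0],[-1,0,-0.002,-0.059,0],[-1,0,-0.002,-0.059,0]]]'>/dev/null; python3 -c "$P"; python3 -m inch '[[[-1,0,0,-0.006,0],[-1,0,0,-0.006,0],[-1,0,0,-0.006,0]]]'>/dev/null; python3 -c "$P"; python3 -m inch '[[[-1,0,0,-0.005,0],[-1,0,0,-0.005,0],[-1,0,0,-0.005,0]]]'>/dev/null; python3 -c "$P"
```

```text
t 11.6 rack mm [-8.5  85.45 58.76] F rack [-1.11 -1.21] 0.26 zang -96.76 gap -0.000311661482478381
t 11.9 rack mm [-8.72 86.2  57.94] F rack [ 0.63 -0.36] -0.62 zang -96.84 gap 0.0002184646108218433
t 12.2 rack mm [-8.62 87.66 57.99] F rack [-0.43  0.13] 0.17 zang -96.84 gap 0.00016616252199952558
```

```bash
P='from h import *
st()'; python3 -m inch '[[[-1,0,0,-0.004,0],[-1,0,0,-0.004,0],[-1,0,0,-0.004,0]]]'>/dev/null; python3 -c "$P"; python3 -m inch '[[[-1,0,0,-0.004,0],[-1,0,0,-0.004,0],[-1,0,0,-0.004,0]]]'>/dev/null; python3 -c "$P"
```

```text
t 12.5 rack mm [-8.6  88.1  58.01] F rack [ 0.09 -3.43] 0.45 zang -96.86 gap 9.152199757096535e-05
t 12.8 rack mm [-8.6  88.42 57.97] F rack [-0.4  -5.67] 2.16 zang -96.9 gap -0.0001357866844301958
```

```bash
P='from h import *
st()'; python3 -m inch '[[[-1,0,0,-0.004,0],[-1,0,0,-0.004,0],[-1,0,0,-0.004,0]]]'>/dev/null; python3 -c "$P"; python3 -m inch '[[[-1,0,0,-0.003,0],[-1,0,0,-0.003,0],[-1,0,0,-0.003,0]]]'>/dev/null; python3 -c "$P";python3 -m inch '[[[-1,0,0,0.03,0],[-1,0,0,0.06,0],[-1,0,0,0.08,0],[-1,-0.1,0,0.08,0],[-1,-0.4,0,0.08,0],[-1,-0.5,0,0.08,0],[-1,-0.5,0,0.08,0],[-1,-0.5,0,0.08,0]]]'>/dev/null; python3 -c "$P
go([.428,-.1365,.23],-6.8);print(rk([.428,-.1365,0]))"
```

```text
t 13.1 rack mm [-8.59 88.71 58.  ] F rack [-1.36 -6.43] 2.6 zang -96.92 gap -0.0001508432203365301
t 13.4 rack mm [-8.64 88.86 57.96] F rack [-2.   -8.01] 1.88 zang -96.95 gap 0.0002240947630287008
t 14.2 rack mm [ -6.46  69.72 213.21] F rack [-0.03 -0.72] 0.41 zang -96.81 gap 9.565296773633852e-05
rows dx dy dz yaw [-0.0637 -0.6163  0.8801] -1.0001
[-191.53605053 -194.34575207    0.        ]
```

Left gave about 1.1 mm at 8 N, so it is jammed; middle is tired (softest); right, in between, is the sound one. Now I'll fetch the chuck with the jaws along rack x.

```bash
python3 -c "
from h import *
print(manip.sense()['qpos'])"; python3 -m inch '[[[1,-0.06,-0.616,0.88,-1],[1,-0.06,-0.616,0.88,-1],[1,-0.06,-0.616,0.88,-1],[1,-0.06,-0.616,0.88,-1],[1,-0.06,-0.616,0.88,-1],[1,-0.06,-0.616,0.88,-1],[1,-0.06,-0.616,0.88,-1],[1,-0.06,-0.616,0.88,-1],[1,-0.06,-0.616,0.88,-1],[1,-0.06,-0.616,0.88,-1],[1,-0.06,-0.616,0.88,-1],[1,-0.06,-0.616,0.88,-1]]]'; python3 -c "
from h import *
print(manip.sense()['qpos'])
st();go([.4285,-.1365,.18],-6.8)
cv2.imwrite('pics/s3c.png',cv2.resize(manip.capture('side')[100:240,290:460,::-1],None,fx=4,fy=4,interpolation=cv2.INTER_CUBIC))"
```

```text
[ 0.1421345   0.36811482 -0.44095487  1.49085005  0.16023869  1.30940367
 -2.00262046]
time: 15.4
ee_pos: [0.4252, -0.1372, 0.2249]
orientation: [0.042, 0.706, -0.041, 0.705]
ft_force: [-0.0, 0.4, -0.1]
finger_gap: 0.085
[ 0.57333015 -0.08883288 -0.30126532  1.94817011 -0.02780172  1.28001865
  0.16342627]
t 15.4 rack mm [-194.2  -195.35  224.9 ] F rack [-0.09  0.37] -0.11 zang -6.75 gap 0.08503389913329008
rows dx dy dz yaw [0.1496 0.0035 0.0108] 0.0006
```

View pics/s3c.png

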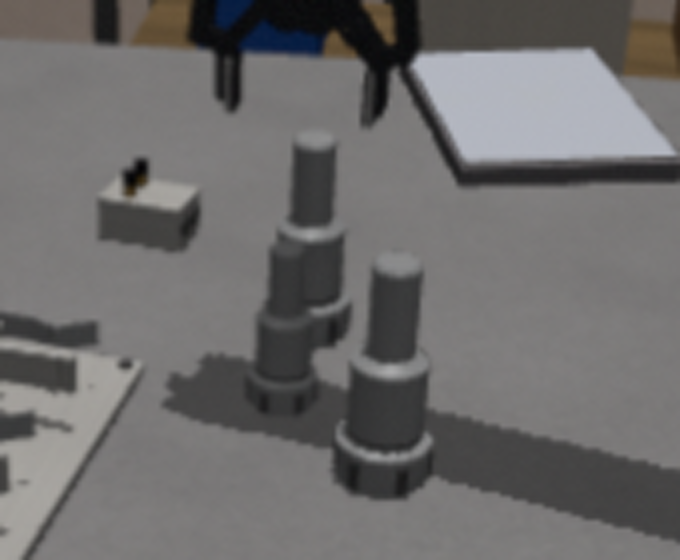

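Of the three chuck-like things in the crop at (285,320), (315,240) and (395,370), the small one at (285,320) is meant, and the open jaws stand above it. I'll descend and grip.

```bash
python3 -m inch '[[[1,0.15,0.003,0.011,0],[1,0.3,0.003,0.011,0],[1,0.43,0.003,0.011,0],[1,0.43,0.003,0.011,0],[1,0.43,0.003,0.011,0],[-1,0.43,0.003,0.011,0],[-1,0.43,0.003,0.011,0],[-1,0.43,0.003,0.011,0],[-1,0.43,0.003,0.011,0],[-1,0.43,0.003,0.011,0]]]' 50; python3 -c "
from h import *
st()"
```

```text
time: 16.45
ee_pos: [0.43, -0.1372, 0.0981]
orientation: [0.042, 0.705, -0.042, 0.707]
ft_force: [0.3, -0.3, 4.6]
finger_gap: 0.0236
t 16.45 rack mm [-189.43 -194.84   98.12] F rack [ 0.32 -0.28] 4.59 zang -6.84 gap 0.02361348358322474
```

```bash
python3 -m inch '[[[-1,-0.05,0,0,0],[-1,-0.1,0,0,0],[-1,-0.1,0,0,0],[-1,-0.1,0.23,0.25,0],[-1,-0.1,0.23,0.25,0],[-1,-0.1,0.23,0.25,0],[-1,-0.1,0.23,0.25,0],[-1,-0.1,0.23,0.25,0]]]'
python3 - <<'E'
from h import *
st();go(W(-72,-126,115),-6.8)
for n,(a,b,c,d) in {"top":(130,215,340,420),"side":(130,230,260,390)}.items():
    im=manip.capture(n)[:,:,::-1];cv2.imwrite(f"pics/{n}4.png",im)
t=cv2.imread("pics/top4.png")[110:240,320:420];s=cv2.imread("pics/side4.png")[110:240,260:390]
r=lambda a:cv2.resize(a,None,fx=3.3,fy=3.3,interpolation=cv2.INTER_CUBIC)
cv2.imwrite("pics/b4.png",np.hstack([r(t),r(s)]))
E
```

```text
time: 17.25
ee_pos: [0.51, -0.0781, 0.1254]
orientation: [0.042, 0.707, -0.042, 0.704]
ft_force: [-0.2, -0.2, -7.6]
finger_gap: 0.0238
t 17.25 rack mm [-116.99 -126.6   125.35] F rack [-0.18 -0.25] -7.62 zang -6.86 gap 0.023815482842180366
rows dx dy dz yaw [0.0339 0.0022 0.1501] -0.0007
```

View pics/b4.png

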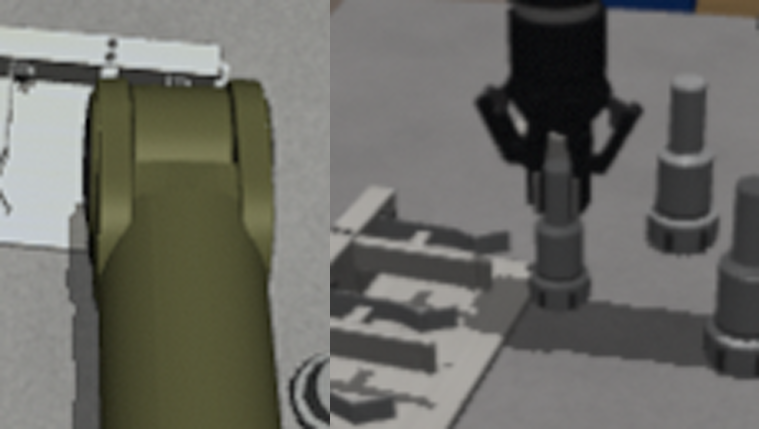

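The side view shows the chuck upright in the jaws, in front of the right place. I'll bring it to the mouth and lower it onto the plate.

```bash
python3 -m inch '[[[-1,0.02,0.002,0.15,0],[-1,0.034,0.002,0.15,0],[-1,0.034,0.002,0.15,0],[-1,0.034,0.002,0.15,0],[-1,0.044,0.002,0.15,0],[-1,0.044,0.002,0.15,0]]]'; python3 -c "
from h import *
st()";python3 -m inch '[[[-1,0.004,0,0,0],[-1,0.008,0,0,0],[-1,0.008,0,0,0]]]'; python3 -c "
from h import *
st()"
```

```text
time: 17.95
ee_pos: [0.556, -0.0824, 0.1141]
orientation: [0.042, 0.706, -0.042, 0.706]
ft_force: [-0.4, -0.6, -5.9]
finger_gap: 0.0237
t 17.95 rack mm [ -70.85 -125.47  114.08] F rack [-0.29 -0.67] -5.91 zang -6.85 gap 0.023723722235899764
time: 18.25
ee_pos: [0.5565, -0.0821, 0.1115]
orientation: [0.042, 0.706, -0.042, 0.706]
ft_force: [0.5, 0.0, -6.9]
finger_gap: 0.0238
t 18.25 rack mm [ -70.41 -125.16  111.46] F rack [0.5  0.08] -6.88 zang -6.83 gap 0.02382499640443475
```

```bash
P='from h import *
st()';python3 -m inch '[[[-1,0.004,0,0,0],[-1,0.004,0,0,0],[-1,0.004,0,0,0]]]'>/dev/null; python3 -c "$P";python3 -m inch '[[[-1,0.003,0,0,0],[-1,0.003,0,0,0],[-1,0.003,0,0,0]]]' >/dev/null; python3 -c "$P"
```

```text
t 18.55 rack mm [ -70.05 -125.12  110.46] F rack [-0.16  0.69] -5.84 zang -6.83 gap 0.02373984812166577
t 18.85 rack mm [ -69.89 -124.93  110.34] F rack [-3.03  1.06] 4.66 zang -6.82 gap 0.023838226628401394
```

```bash
P='from h import *
st()';python3 -m inch '[[[-1,-0.0015,0,0.01,0],[-1,-0.0015,0,0.02,0],[-1,-0.0015,0,0.03,0],[-1,-0.0015,0,0.03,0]]]'>/dev/null; python3 -c "$P";python3 -m inch '[[[-1,0,0,0.01,0],[-1,0,0,0.02,0],[-1,0,0,0.02,0]]]' >/dev/null; python3 -c "$P"
```

```text
t 19.25 rack mm [ -65.59 -124.95  110.58] F rack [-14.91   0.78] 16.46 zang -6.83 gap 0.023918617674272252
t 19.55 rack mm [ -58.53 -125.03  110.41] F rack [-12.35   1.48] 13.17 zang -6.83 gap 0.023739258597660337
```

```bash
P='from h import *
st()';python3 -m inch '[[[-1,-0.003,0,0,0],[-1,-0.003,0,0,0],[-1,-0.003,0,0,0]]]'>/dev/null; python3 -c "$P
cv2.imwrite('pics/s5c.png',cv2.resize(manip.capture('side')[130:230,240:370,::-1],None,fx=5,fy=5,interpolation=cv2.INTER_CUBIC))"
```

```text
t 19.85 rack mm [ -55.68 -125.26  110.31] F rack [-3.05  0.35] -2.43 zang -6.84 gap 0.02341719109079658
```

View pics/s5c.png

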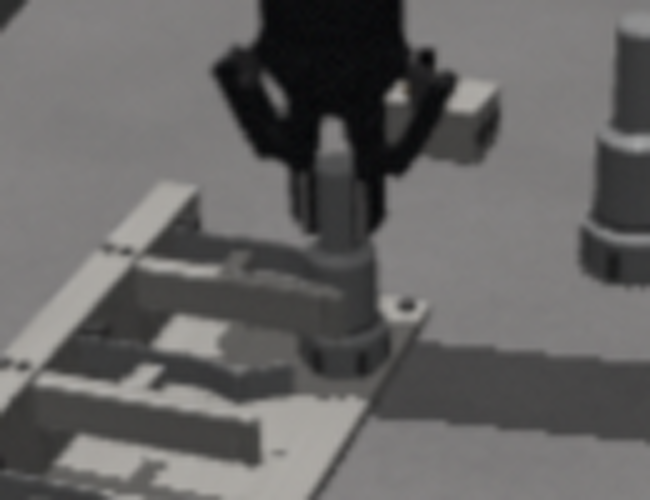

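The side crop shows the chuck upright on the plate, entering between cheek and tongue, with its nut at about (345,345). The forces have relaxed, so I'll push on.

```bash
P='from h import *
st()';python3 -m inch '[[[-1,0,0,0.01,0],[-1,0,0,0.02,0],[-1,0,0,0.02,0]]]'>/dev/null; python3 -c "$P";python3 -m inch '[[[-1,0,0,0.01,0],[-1,0,0,0.02,0],[-1,0,0,0.02,0]]]' >/dev/null; python3 -c "$P"
```

```text
t 20.2 rack mm [ -52.94 -125.22  110.47] F rack [-12.9    0.64] 7.46 zang -6.84 gap 0.023451235602517377
t 20.5 rack mm [ -50.79 -125.21  110.69] F rack [-2.271e+01  1.000e-02] 18.15 zang -6.84 gap 0.02375595316150274
```

```bash
P='from h import *
s=manip.sense();print(Ro.from_quat(s["orientation"]).as_matrix()[:,0].round(4))
st()';python3 -m inch '[[[-1,-0.004,0,0,0],[-1,-0.004,0,0,0],[-1,-0.004,0,0,0]]]'>/dev/null; python3 -c "$P";python3 -m inch '[[[-1,-0.001,0,0.01,0],[-1,-0.001,0,0.01,0],[-1,-0.001,0,0.01,0]]]' >/dev/null; python3 -c "$P"
```

```text
[-0.0168  0.0012 -0.9999]
t 20.8 rack mm [ -50.17 -125.15  110.65] F rack [-19.1    0.85] 10.29 zang -6.84 gap 0.023719589111438292
[-0.021   0.0014 -0.9998]
t 21.1 rack mm [ -48.86 -125.13  110.77] F rack [-21.95   0.12] 12.91 zang -6.84 gap 0.02360885586337512
```

```bash
P='from h import *
s=manip.sense();print(Ro.from_quat(s["orientation"]).as_matrix()[:,0].round(4))
st()';python3 -m inch '[[[-1,-0.004,0,0.005,0],[-1,-0.004,0,0.01,0],[-1,-0.004,0,0.01,0]]]'>/dev/null; python3 -c "$P";python3 -m inch '[[[-1,-0.003,0,0.005,0],[-1,-0.003,0,0.01,0],[-1,-0.003,0,0.01,0]]]' >/dev/null; python3 -c "$P"
```

```text
[-0.0194  0.0016 -0.9998]
t 21.4 rack mm [ -45.32 -125.16  110.74] F rack [-12.68   0.29] 0.32 zang -6.84 gap 0.02381021701209809
[-0.01    0.0012 -0.9999]
t 21.7 rack mm [ -38.24 -125.29  111.11] F rack [-7.8   0.13] -7.37 zang -6.83 gap 0.023552084691238116
```

```bash
P='from h import *
st()';python3 -m inch '[[[-1,0,0,0.01,0],[-1,0,0,0.01,0],[-1,0,0,0.01,0]]]'>/dev/null; python3 -c "$P";python3 -m inch '[[[-1,0.001,0,0.01,0],[-1,0.001,0,0.01,0],[-1,0.001,0,0.01,0]]]' >/dev/null; python3 -c "$P";python3 -m inch '[[[-1,0.001,0,0.01,0],[-1,0.001,0,0.01,0],[-1,0.001,0,0.01,0]]]' >/dev/null; python3 -c "$P"
```

```text
t 22.0 rack mm [ -34.42 -125.27  111.34] F rack [-5.99  0.62] -8.45 zang -6.83 gap 0.023518498846616435
t 22.3 rack mm [ -29.89 -125.3   111.93] F rack [-3.4  0.2] -8.19 zang -6.83 gap 0.023459516001770996
t 22.6 rack mm [ -24.56 -125.27  113.66] F rack [-0.88 -0.24] -10.43 zang -6.83 gap 0.023836573350992554
```

```bash
P='from h import *
st()';python3 -m inch '[[[-1,0.004,0,0.003,0],[-1,0.007,0,0.005,0],[-1,0.007,0,0.005,0]]]'>/dev/null; python3 -c "$P";python3 -m inch '[[[-1,0.003,0,0.005,0],[-1,0.003,0,0.005,0],[-1,0.003,0,0.005,0]]]' >/dev/null; python3 -c "$P"
```

```text
t 22.9 rack mm [ -22.74 -125.28  112.62] F rack [-1.39 -0.73] -4.44 zang -6.84 gap 0.02374890067508195
t 23.2 rack mm [ -22.42 -125.22  111.97] F rack [-5.95 -1.08] 1.85 zang -6.83 gap 0.023898660404576298
```

```bash
P='from h import *
st()';python3 -m inch '[[[-1,0,0,0.006,0],[-1,0,0,0.006,0],[-1,0,0,0.006,0]]]'>/dev/null; python3 -c "$P
cv2.imwrite('pics/s6c.png',cv2.resize(manip.capture('side')[130:230,220:350,::-1],None,fx=5,fy=5,interpolation=cv2.INTER_CUBIC))"
```

```text
t 23.5 rack mm [ -22.12 -125.25  111.94] F rack [-9.73 -0.5 ] 4.82 zang -6.84 gap 0.02340113058202454
```

View pics/s6c.png

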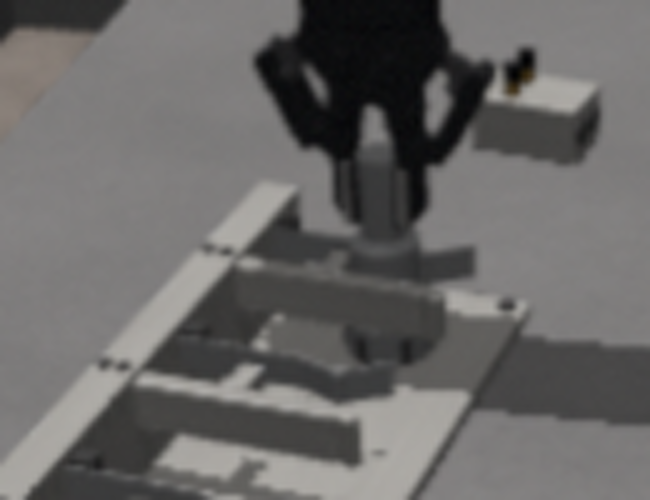

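Fx climbs to about -10 N with only 0.3 mm of motion for 1.8 mm commanded, so it is against something rigid, presumably the stop. I'll release, rise clear and check.

```bash
python3 -m inch '[[[1,0,0,0,0],[1,0,0,0,0],[1,0,0,0,0],[1,0,0,0,0],[1,-0.15,0,0,0],[1,-0.3,0,0,0],[1,-0.5,0,0,0],[1,-0.5,-0.3,-0.3,0],[1,-0.5,-0.5,-0.5,0],[1,-0.5,-0.7,-0.5,0],[1,-0.5,-0.7,-0.5,0],[1,-0.5,-0.7,-0.5,0]]]'
python3 - <<'E'
from h import *
st()
for n in("top","side"): cv2.imwrite(f"pics/{n}7.png",manip.capture(n)[:,:,::-1])
t=cv2.imread("pics/top7.png")[110:200,330:400];s=cv2.imread("pics/side7.png")[140:230,220:320]
r=lambda a:cv2.resize(a,None,fx=4.5,fy=4.5,interpolation=cv2.INTER_CUBIC)
cv2.imwrite("pics/b7.png",np.hstack([r(t),r(s)]))
E
```

```text
time: 24.75
ee_pos: [0.4374, -0.2718, 0.2613]
orientation: [0.042, 0.705, -0.042, 0.707]
ft_force: [0.0, -0.5, 0.6]
finger_gap: 0.0855
t 24.75 rack mm [-166.17 -327.57  261.29] F rack [ 0.07 -0.49] 0.63 zang -6.81 gap 0.08546368814877983
```

View pics/b7.png

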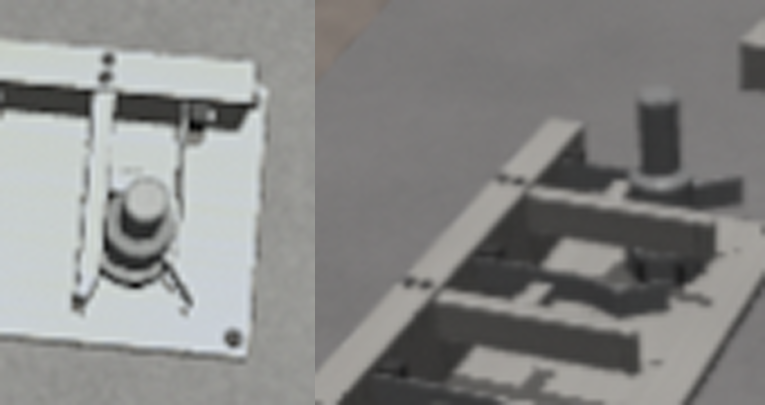

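The crops show the chuck standing upright on the plate in the right place, with its shank top at (145,195) in the top crop and (658,95) in the side crop. The tongue lies against its right side. That uses up the 12 views, so from here I'll check numerically.

Run:
```python
from h import *
def tri(t,s):
    o1,d1=ray("top",[t]);o2,d2=ray("side",[s]);d1=d1[0];d2=d2[0]
    ab=np.linalg.lstsq(np.c_[d1,-d2],o2-o1,rcond=None)[0];p=o1+ab[0]*d1;q=o2+ab[1]*d2
    return rk((p+q)/2),np.linalg.norm(p-q)*1e3
T=lambda u,v:((u+.5)/4.5-.5+330,(v+.5)/4.5-.5+110);S=lambda u,v:((u-315+.5)/4.5-.5+220,(v+.5)/4.5-.5+140)
print("shank top centre",tri(T(145,195),S(658,95)))
print("at z137",rk(onz("top",[T(145,195)],.137)[0]),rk(onz("side",[S(658,95)],.137)[0]))
# reference features, same pictures: rail front-right/rear-right top corner
print("rail rear R",tri(T(256,63),S(557,121)),"rail front R", tri(T(252,98),S(582,126)))
print("screws R",tri(T(108,58),S(505,181)),tri(T(105,76),S(522,182)))
# side-view axis tilt: shank mid-edges rows; shank dark vs bench
im=cv2.cvtColor(cv2.imread("pics/side7.png"),cv2.COLOR_BGR2GRAY).astype(float)
pts=[]
for v in range(163,176):
    r=im[v,280:312];d=np.diff(r);l=np.argmin(d[:16]);h=10+np.argmax(d[10:]);pts.append(((280+l+h+1)/2+.0,v))
print(pts[::3]);p=np.array(pts);k=np.polyfit(p[:,1],p[:,0],1);print("side slope px/px",k[0])
top=rk(onz("side",[S(658,95)],.137)[0]);a=proj("side",np.array([W(top[0],top[1],137),W(top[0],top[1],90)]));print("vertical slope",(a[1]-a[0])[0]/(a[1]-a[0])[1])
# stop position in first top picture, right place, from the gradient along rack x at y=-115 (z=72)
g=cv2.cvtColor(cv2.imread("pics/top0.png"),cv2.COLOR_BGR2GRAY)
xs=np.arange(-30,30,2.);
for y in(-110,-114,-118,-122):
    uv=proj("top",np.array([W(x,y,72) for x in xs]));print(y,[int(v) for v in cv2.remap(g,uv[:,0].astype('f4'),uv[:,1].astype('f4'),1)[:,0]])
```

```text
shank top centre (array([ -23.99304766, -123.2851644 ,  139.89306459]), np.float64(2.1538412006686283))
at z137 [ -22.18005986 -123.16141788  137.        ] [ -22.96246555 -128.50011942  137.        ]
rail rear R (array([  75.20879718, -184.56648474,   77.80986487]), np.float64(4.332957316426039)) rail front R (array([  55.5285562 , -183.47692288,   77.1957131 ]), np.float64(1.7198083524774423))
screws R (array([ 71.05561362, -98.53794658,  78.91892563]), np.float64(1.7389448493361697)) (array([ 59.28480689, -97.75222322,  80.58115276]), np.float64(2.352317321724681))
[(np.float64(155.5), 163), (np.float64(156.0), 166), (np.float64(156.0), 169), (np.float64(156.0), 172), (np.float64(156.5), 175)]
side slope px/px 0.04670329670329298
vertical slope 0.05096095059196927
-110 [189, 189, 189, 189, 190, 185, 163, 125, 109, 100, 77, 53, 85, 145, 186, 191, 192, 190, 185, 184, 186, 189, 188, 188, 188, 187, 187, 188, 189, 189]
-114 [189, 189, 188, 188, 190, 190, 168, 133, 108, 100, 75, 55, 75, 145, 185, 192, 190, 188, 177, 172, 176, 189, 188, 188, 189, 188, 188, 188, 188, 189]
-118 [189, 189, 189, 189, 190, 192, 172, 140, 108, 98, 72, 51, 58, 134, 176, 193, 191, 190, 180, 175, 176, 188, 190, 189, 188, 187, 188, 188, 189, 189]
-122 [189, 189, 189, 189, 189, 191, 179, 159, 138, 124, 93, 59, 41, 118, 169, 192, 187, 189, 182, 176, 174, 185, 189, 189, 188, 188, 188, 188, 189, 189]
```

The chuck stands vertical, with axis slope 0.047 against 0.051 expected. It is at rack x≈-23±1.5 mm, and the stop face measured at x≈-5 mm puts home at about -25, so it is against the stop. Last, a numeric check that the bystanders and the other places are unchanged, then I'll hand in.

Run:
```python
from h import *
g=lambda f:cv2.GaussianBlur(cv2.cvtColor(cv2.imread(f),cv2.COLOR_BGR2GRAY),(3,3),0)
n=manip.capture("side");cv2.imwrite("pics/side8.png",n[:,:,::-1])
for a,b,R in(("pics/top0.png","pics/top7.png",{"nut":(185,215,145,172),"strap":(160,205,210,246),"block":(455,490,150,192),"big":(405,445,212,246),"tall":(335,368,243,275),"places L,M":(240,322,110,185)}),("pics/side0.png","pics/side8.png",{"nut":(215,250,293,322),"strap":(292,345,318,366),"block":(312,342,137,163),"tall":(372,402,160,225),"L,M":(205,290,215,275)})):
    d=cv2.absdiff(g(a),g(b))
    for k,(x0,x1,y0,y1) in R.items(): print(a,k,"px changed>25:",int((d[y0:y1,x0:x1]>25).sum()))
d=cv2.absdiff(g("pics/side7.png"),g("pics/side8.png"));print("chuck drift",int((d[150:210,270:320]>25).sum()))
st();manip.close_job()
```

```text
pics/top0.png nut px changed>25: 0
pics/top0.png strap px changed>25: 0
pics/top0.png block px changed>25: 697
pics/top0.png big px changed>25: 864
pics/top0.png tall px changed>25: 0
pics/top0.png places L,M px changed>25: 0
pics/side0.png nut px changed>25: 0
pics/side0.png strap px changed>25: 0
pics/side0.png block px changed>25: 0
pics/side0.png tall px changed>25: 187
pics/side0.png L,M px changed>25: 0
chuck drift 0
t 24.9 rack mm [-167.04 -330.06  261.1 ] F rack [-0.16  0.82] -0.75 zang -7.29 gap 0.08524492981930701
the job is handed in; nothing more can be done
```

The chuck is pushed into the right-hand place, past the sound tongue and against the back stop. It was released standing upright on the plate, and the job is handed in at 24.9 s. No verdict is reported.

**Tongues**, all pressed at mid-span with the chuck still in its first spot:

| Tongue | Force | Gave | Finding |
|---|---|---|---|
| Right | 10.4 N | about 6.2 mm | sound |
| Middle | 7–8 N | about 9 mm | tired |
| Left | 8 N | about 1.1 mm | jammed |

- **Softer than specified:** all three read softer than your figures. The right tongue gave 6.2 mm against the stated 3–4 mm; finger and arm give is the likely cause. I named it sound because the three ranked clearly as stiff, medium and soft.
- **Below 10 N:** I stopped the middle and left presses short of 10 N. The middle one was already near 9 mm and the left one was clearly jammed.

**Chuck:**
- **Entry:** the push force peaked at about 23 N, above the stated 5–12 N, because the chuck was also bearing on the plate. It dropped once past the crest and then came up against something rigid.
- **Position:** my last pictures put the chuck about 2 mm from the computed home position, within measuring error. It stood vertical and did not drift between the last two pictures.

**Bystanders and other places:** the nut, strap and the two empty places are unchanged.
- The block's top-view area and the large chuck's changed, but the raised arm was probably in front of them or shading them there. The block is unchanged in the side view; the large chuck got no such second check.
- The other tall chuck is unchanged from above. Its side-view patch changed, most likely from the arm or its shadow.

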